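# Find the soft rubber mount and put it in the tray

### The arm

A 7-joint arm with a two-finger parallel gripper is mounted at the origin on a cart in front of the work surface, level with it; the furniture and walls round the work are solid. World frame = base frame: x ahead of the robot, y to its left, z up, the work surface at z = 0. Lengths are in m, angles in rad, forces in N, time in s.
With the tool pointing down it reaches from about 0.4 to 0.9 m from the base axis. Payload 5.5 kg.
Tool frame: the origin (TCP) lies midway between the tips of the shut fingers; the grasp point (between the pads) lies 19 mm behind it; y points along the fingers, x is the direction in which the jaws open and shut, and the axes are right-handed (so a half turn about y gives the same grasp; the last joint's range is limited). The gripper opens to 85 mm and grips with 20 to 120 N. Pads are 22 mm wide; open, the fingers measure 114 mm over their backs; the gripper's body (76 mm by 85 mm) begins 54 mm behind the grasp point. The pads swing forward as they close: fully open they stand 13 mm farther back than shut.
Start: joints at [1.42, 0.501, -0.427, 1.55, 0.221, 1.138, -0.21], TCP at [0.261, -0.595, 0.231] pointing down, gripper open.
Joint ranges: [-2.88, 2.88], [-0.31, 2.03], [-1.54, 1.56], [0.2, 2.42], [-1.41, 4.55], [0.19, 2.02], [-2.57, 2.57]. Speed limits (rad/s): [2.57, 2.57, 3.14, 3.14, 3.14, 3.14, 3.14].

### API

Orientations are given as a unit quaternion [x, y, z, w].
In Python, from rig import manip, camera gives the robot as it stands.
- The arm moves only by the shell command python3 -m jog 'ROWS'. ROWS is JSON, a list of rows, each an object of numbers: "jaw": the finger opening in m, from 0 to 0.0854; "tx", "ty", "tz": the shift along the tool's x, y, z in m; "rx", "ry", "rz": the turn, a rotation vector about the tool's x, y, z in rad. A call has 1 to 8 rows; each row shifts and turns the commanded pose from where the row before left it, along the tool's axes as they then stand; what a row does not reach is not made up. A row lasts 1/8 s, in which the tool goes at most 62.5 mm and 10.7 degrees, less where a joint would pass 70% of its speed; a pose out of reach is approached as far as the arm can. A call is refused whole if a number of a shift passes 0.0625 or a number of a turn 0.188, either way. A call with a gripper value outside its range is refused whole. The fingers move at their own pace and stop on an object; the grip force is fixed at half the most. Time passes only in rows, so rows that do not move let the fingers close. It gives the time, the measured TCP pose, the force and the opening at its end, in the units of the state.
- manip.observe(): the state, without advancing time (a new reading comes with each control period).
- camera(name): name is "side" or "top"; returns a dict with "img" (420x560x3 uint8, blue, green, red), "K" (3x3 intrinsics, pixels), "R" (3x3) and "t" (3): a world point X has camera coordinates R X + t. Camera axes: x right, y down, z forward; pixel columns grow to the right and rows downward; lengths in m; the calibration is good to about 2 mm. A picture is of the moment at which its call begins. There is no depth.
- manip.hand_in(): hands the job in, once; it reports no verdict.
The state is a dict: "time": time; "qpos": joint angles; "joint_vel": joint speeds; "tau": joint torques, N m; "tcp_pos": TCP position; "tcp_rot": TCP orientation; "force": force on the tool from outside, world axes, zero at the start; "wrist_torque": the same for the moment, N m; "finger_gap": finger opening in m.
Only numpy, scipy, OpenCV 4.12 (cv2) and the standard library are available. Lean on these libraries where they do the work, as an engineer would, in place of code of your own. Each camera call takes 0.05 s, during which the arm holds its last target. There are 200 camera calls.

### The job

Three rubber vibration mounts that look the same stand on the bench, and the rubber of one has gone soft. Squeeze them across their bulging rubber sides to find the one that gives, and stand it upright on the floor of the shallow metal tray. Leave the two firm mounts standing where they are.

Things in the scene. Friction and masses are not known exactly. Their poses are not given: they have to be found in the camera images.
- mount_a: rubber mount, soft or firm: black ribbed rubber block 46 (x) x 44 (y) mm, 7 to 45 mm up, on a steel base 64 x 30 x 5, under a steel top plate 50 x 26 at 50 mm with a stud to 58 mm. 0.2 kg. Origin: centre of underside, z up. The rubber sides facing +y and -y bulge 9 mm past the top plate: pinch these, along y, from above. Firm stays 44 mm wide; soft yields to 32 mm at 6 N and stays so while held
- mount_b: rubber mount, soft or firm: black ribbed rubber block 46 (x) x 44 (y) mm, 7 to 45 mm up, on a steel base 64 x 30 x 5, under a steel top plate 50 x 26 at 50 mm with a stud to 58 mm. 0.2 kg. Origin: centre of underside, z up. The rubber sides facing +y and -y bulge 9 mm past the top plate: pinch these, along y, from above. Firm stays 44 mm wide; soft yields to 32 mm at 6 N and stays so while held
- mount_c: rubber mount, soft or firm: black ribbed rubber block 46 (x) x 44 (y) mm, 7 to 45 mm up, on a steel base 64 x 30 x 5, under a steel top plate 50 x 26 at 50 mm with a stud to 58 mm. 0.2 kg. Origin: centre of underside, z up. The rubber sides facing +y and -y bulge 9 mm past the top plate: pinch these, along y, from above. Firm stays 44 mm wide; soft yields to 32 mm at 6 N and stays so while held
- tray: shallow open metal tray, fixed to the bench, 150 (x) x 150 (y) mm outside, walls 3 mm thick and 18 mm high, floor 3 mm thick. Origin: centre of its underside, on the bench; z up
Things that resemble listed ones, but are neither listed nor needed, are in the scene too. Leave any brown or purple look-alike of the mount_b alone.

How it is judged:
On the way:
1. the soft mount, its rubber sides squeezed together between the fingers, is brought into the tray (((distance between mount_a_l_c0 and mount_a_r_c0 below 0.024 m and contact force between the fingers and mount_a above 2 N and x of mount_a in the frame of tray between -0.055 and 0.055 m and y of mount_a in the frame of tray between -0.055 and 0.055 m) or (distance between mount_b_l_c0 and mount_b_r_c0 below 0.024 m and contact force between the fingers and mount_b above 2 N and x of mount_b in the frame of tray between -0.055 and 0.055 m and y of mount_b in the frame of tray between -0.055 and 0.055 m) or (distance between mount_c_l_c0 and mount_c_r_c0 below 0.024 m and contact force between the fingers and mount_c above 2 N and x of mount_c in the frame of tray between -0.055 and 0.055 m and y of mount_c in the frame of tray between -0.055 and 0.055 m))), for 0.1 s.
At the end, for the whole second after the job is handed in: The soft mount stands upright (within 11 degrees) on the tray's floor, its centre within 55 mm of the tray's centre along both its sides; the two firm mounts stand upright, each within 50 mm of where it was; all are at rest (angle between each of mount_a, mount_b, mount_c's own z axis and vertical below 0.2 rad and linear speed of each of mount_a, mount_b, mount_c below 0.02 m/s and ((x of mount_a in the frame of tray between -0.055 and 0.055 m and y of mount_a in the frame of tray between -0.055 and 0.055 m and z of mount_a in the frame of tray below 0.012 m and distance of each of mount_b, mount_c from where it was at the start of the episode below 0.05 m) or (x of mount_b in the frame of tray between -0.055 and 0.055 m and y of mount_b in the frame of tray between -0.055 and 0.055 m and z of mount_b in the frame of tray below 0.012 m and distance of each of mount_a, mount_c from where it was at the start of the episode below 0.05 m) or (x of mount_c in the frame of tray between -0.055 and 0.055 m and y of mount_c in the frame of tray between -0.055 and 0.055 m and z of mount_c in the frame of tray below 0.012 m and distance of each of mount_a, mount_b from where it was at the start of the episode below 0.05 m))); the robot touches nothing.
It also fails if it takes over 48 s, if anything falls off the work surface, if the arm or the gripper's body presses on something with over 40 N, if the wrist force passes 120 N, or if a joint passes its speed limit or range.

## Working session

There is one attempt and no reset: what is moved stays moved. The work goes in short steps, Python scripts to look and compute and a shell command to move; the robot and the scene stay as the last step left them, time stands still between calls to the robot, and variables do not carry over. Pictures are saved under pics/ and viewed, about 8 in all and at most 12, crops included, and the job is handed in when it is done.

```bash
mkdir -p pics; ls; python3 - <<'E'
from rig import manip,camera
import cv2,numpy as np
s=manip.observe();print({k:np.round(v,3).tolist() for k,v in s.items()})
for n in("top","side"):
    c=camera(n);cv2.imwrite(f"pics/{n}0.png",c["img"]);print(n,c["K"].tolist(),np.round(c["R"],3).tolist(),c["t"], -c["R"].T@c["t"])
E
```

```text
pics
{'time': 0.0, 'qpos': [1.42, 0.502, -0.427, 1.551, 0.221, 1.138, -0.21], 'joint_vel': [0.0, -0.001, 0.001, 0.002, -0.0, 0.0, 0.0], 'tau': [-0.0, -56.951, -5.816, -28.094, 0.011, 0.012, 0.0], 'tcp_pos': [0.261, -0.595, 0.23], 'tcp_rot': [-0.592, 0.387, -0.386, 0.592], 'force': [0.321, 1.067, -0.255], 'wrist_torque': [0.027, 0.046, 0.004], 'finger_gap': 0.086}
top [[448.17639048229535, 0.0, 285.54193671167], [0.0, 448.17639048229535, 210.58519719448398], [0.0, 0.0, 1.0]] [[0.025, -1.0, -0.019], [-0.985, -0.021, -0.174], [0.173, 0.023, -0.985]] [0.12621371 0.52467808 0.77837732] [0.37870748 0.11949496 0.85987781]
side [[387.37739952039385, 0.0, 279.20755673014], [0.0, 387.37739952039385, 218.7623246096315], [0.0, 0.0, 1.0]] [[-0.877, -0.48, -0.001], [-0.265, 0.487, -0.832], [0.4, -0.73, -0.555]] [0.49979414 0.10645434 0.75719737] [0.16416967 0.74048438 0.50912256]
```

View pics/top0.png

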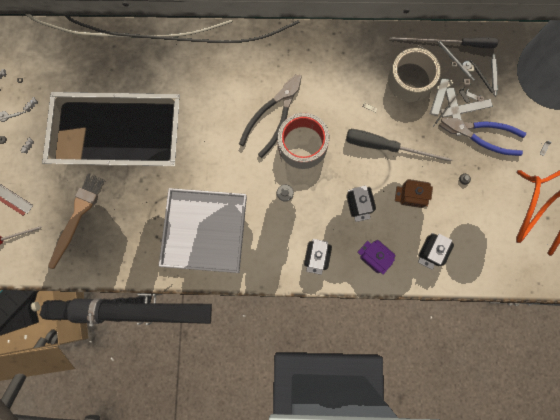

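View pics/side0.png

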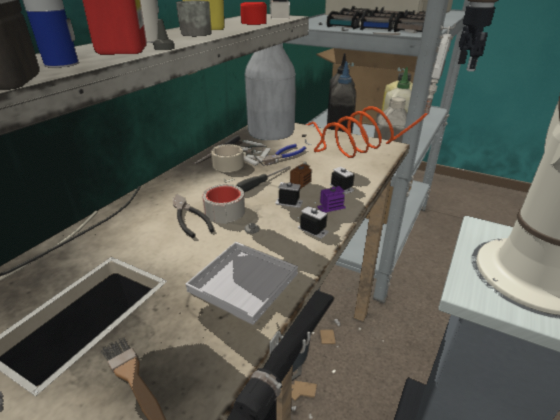

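Three black-rubber/steel mounts appear in the top view at about (361,202), (318,255) and (436,250). The brown (416,193) and purple (378,256) ones are look-alikes to leave alone. The tray is at about (203,230). One enlarged crop will confirm this and give axes.

```bash
python3 - <<'E'
import cv2
i=cv2.imread("pics/top0.png")[170:290,300:460]
cv2.imwrite("pics/crop1.png",cv2.resize(i,None,fx=5,fy=5,interpolation=cv2.INTER_CUBIC))
E
```

```text
(no output)
```

View pics/crop1.png

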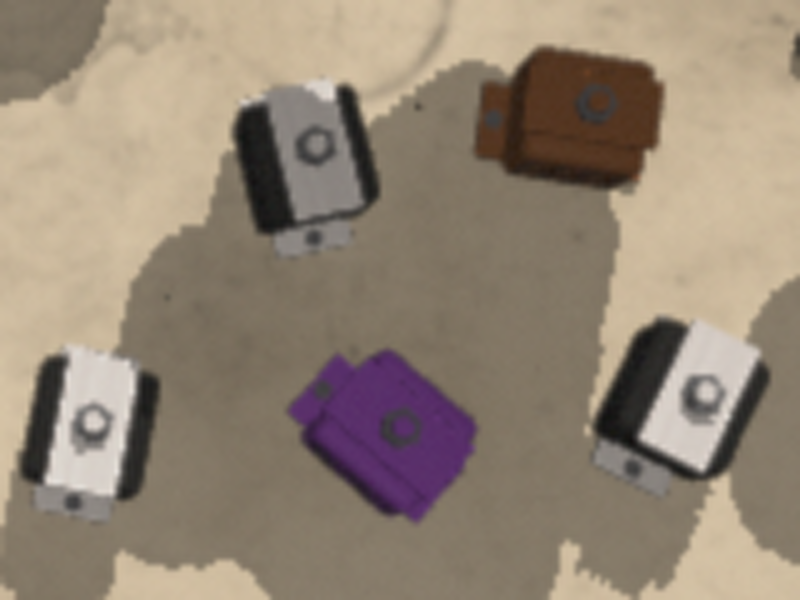

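The crop confirms it. The grey plates with black rubber are the three mounts, with studs at crop (315,145), (92,425) and (703,397). The brown and purple ones are decoys.

```bash
cat >h.py <<'E'
import numpy as np
from scipy.spatial.transform import Rotation as Ro
from rig import manip,camera
def ray(c,u,v,z):
    d=c["R"].T@np.linalg.solve(c["K"],[u,v,1.]);o=-c["R"].T@c["t"]
    return o+d*(z-o[2])/d[2]
def go(x,y,z,yaw,s=None):
    "shift in tool axes and rotvec from now to TCP x,y,z, tool y down, jaw axis at yaw"
    s=s or manip.observe();R=Ro.from_quat(s["tcp_rot"]).as_matrix()
    X=np.array([np.cos(yaw),np.sin(yaw),0])
    if X@R[:,0]<0:X=-X
    Y=np.array([0,0,-1.]);T=np.c_[X,Y,np.cross(X,Y)]
    print("shift now axes",np.round(R.T@(np.array([x,y,z])-s["tcp_pos"]),4),"shift target axes",np.round(T.T@(np.array([x,y,z])-s["tcp_pos"]),4),"rv",np.round(Ro.from_matrix(R.T@T).as_rotvec(),3))
E
python3 - <<'E'
from h import *
c=camera("top")
f=lambda p,z:ray(c,(p[0]+.5)/5-.5+300,(p[1]+.5)/5-.5+170,z)
for n,st,cs in(("P",(315,145),[(268,92),(335,85),(365,205),(300,222)]),("Q",(92,425),[(70,347),(137,352),(117,495),(47,492)]),("R",(703,397),[(697,322),(762,357),(705,475),(640,440)])):
    q=np.array([f(p,.05) for p in cs]);l=q[0]+q[1]-q[2]-q[3]
    print(n,"stud",f(st,.058).round(4),"plate",q.mean(0).round(4),"len",np.linalg.norm(l)/2,"w",np.linalg.norm(q[0]+q[3]-q[1]-q[2])/2,"xaxis yaw",np.arctan2(l[1],l[0]))
t=np.array([ray(c,*p,.018) for p in[(168,190),(245,192),(240,271),(161,269)]])
print(t.round(3),t.mean(0),[np.linalg.norm(t[i]-t[i-1]) for i in range(4)])
print(Ro.from_quat(manip.observe()["tcp_rot"]).as_matrix().round(3))
for n,p in (("blackbar end",(210,313)),("can",(303,120))): print(n,[ray(c,*p,z).round(3) for z in(0,.1)])
E
```

```text
P stud [ 0.5449 -0.0016  0.058 ] plate [ 0.5444 -0.0035  0.05  ] len 0.04791570104933441 w 0.02470368143515232 xaxis yaw 0.23406457693232363
Q stud [0.4412 0.0782 0.058 ] plate [0.4433 0.0775 0.05  ] len 0.05248132983888865 w 0.02468238565230808 xaxis yaw -0.13589359118297575
R stud [ 0.4562 -0.1387  0.058 ] plate [ 0.4566 -0.1406  0.05  ] len 0.048137073343536445 w 0.025756749445523103 xaxis yaw -0.47026618767965056
[[0.562 0.367 0.018]
 [0.561 0.218 0.018]
 [0.41  0.221 0.018]
 [0.411 0.37  0.018]] [0.48616562 0.29397307 0.018     ] [np.float64(0.15170912819936394), np.float64(0.14926475263069786), np.float64(0.1510043637624543), np.float64(0.14851623049731427)]
[[ 0.402 -0.001  0.916]
 [-0.916  0.001  0.402]
 [-0.001 -1.     0.   ]]
blackbar end [array([0.332, 0.276, 0.   ]), array([0.337, 0.258, 0.1  ])]
can [array([0.716, 0.109, 0.   ]), array([0.677, 0.11 , 0.1  ])]
```

```bash
python3 - <<'E'
from h import *
import cv2
c=camera("side")
def proj(X):
    p=c["K"]@(c["R"]@np.array(X)+c["t"]);return (p[:2]/p[2]).round()
print("tcp",proj([.261,-.595,.23]),"R",proj([.4562,-.1387,.058]), "base",proj([0,0,0]))
print("bench corner",ray(c,407,148,0))
for z in(-.5,-.7,-.9):print(z,"polefoot",ray(c,384,298,z).round(2))
for u,v in((414,100),(404,170),(395,235)): print([ray(c,u,v,z).round(2).tolist() for z in (.2,0,-.2,-.4)])
i=c["img"][0:310,300:560];cv2.imwrite("pics/crop2.png",cv2.resize(i,None,fx=1.9,fy=1.9,interpolation=cv2.INTER_CUBIC))
E
```

```text
tcp [464.  72.] R [343. 169.] base [535. 273.]
bench corner [ 0.36458969 -0.49346537  0.        ]
-0.5 polefoot [ 0.31 -0.32 -0.5 ]
-0.7 polefoot [ 0.34 -0.53 -0.7 ]
-0.9 polefoot [ 0.37 -0.74 -0.9 ]
[[0.35, -0.34, 0.2], [0.46, -1.03, 0.0], [0.58, -1.73, -0.2], [0.7, -2.43, -0.4]]
[[0.27, 0.09, 0.2], [0.33, -0.33, 0.0], [0.4, -0.75, -0.2], [0.47, -1.17, -0.4]]
[[0.23, 0.29, 0.2], [0.27, 0.0, 0.0], [0.32, -0.28, -0.2], [0.36, -0.57, -0.4]]
```

View pics/crop2.png

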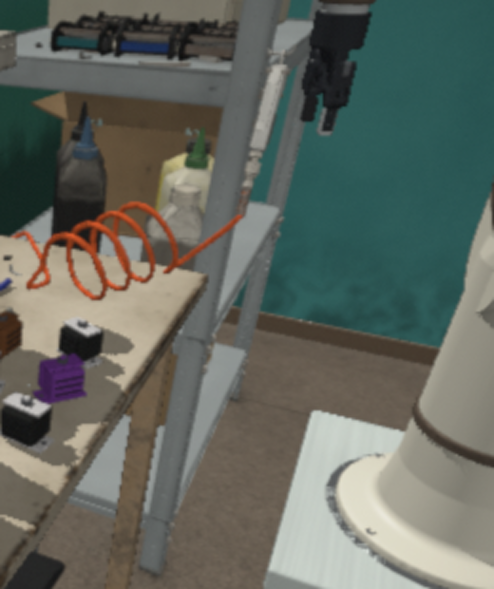

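The shelf upright stands at about x 0.35, y -0.6, just beyond the gripper. So I go straight in +y first, then diagonally to mount R.

```bash
python3 -m jog '[{"tx":-0.055,"tz":0.024},{"tx":-0.055,"tz":0.024},{"tx":-0.055,"tz":0.024},{"tx":-0.055,"tz":0.024}]'; python3 -m jog '[{"tx":-0.024,"tz":0.053},{"tx":-0.024,"tz":0.053},{"tx":-0.024,"tz":0.053},{"tx":-0.024,"tz":0.053},{"tx":-0.024,"tz":0.053},{"ry":0.18},{"ry":0.18},{"ry":0.18}]';python3 -m jog '[{"ry":0.18},{"ry":0.16},{"jaw":0.07},{"jaw":0.07}]'
python3 -c "
from h import *
go(.4565,-.1395,.1,-2.041)"
```

```text
shift now axes [-0.3381  0.1311  0.3619] shift target axes [-0.4944  0.1306 -0.0321] rv [ 0.     0.884 -0.001]validation failed for argument at $[0]...
validation failed for argument at $[0]...
validation failed for argument at $[0]...
```

```bash
python3 -m jog '[{"jaw":0.0854,"tx":-0.055,"ty":0,"tz":0.024,"rx":0,"ry":0,"rz":0},{"jaw":0.0854,"tx":-0.055,"ty":0,"tz":0.024,"rx":0,"ry":0,"rz":0},{"jaw":0.0854,"tx":-0.055,"ty":0,"tz":0.024,"rx":0,"ry":0,"rz":0},{"jaw":0.0854,"tx":-0.055,"ty":0,"tz":0.024,"rx":0,"ry":0,"rz":0}]'
```

```text
time: 0.7
tcp_pos: [0.2607, -0.3531, 0.2312]
tcp_rot: [0.592, -0.387, 0.387, -0.592]
force: [0.9, -0.1, 1.4]
finger_gap: 0.0859
```

All seven keys are needed.

```bash
python3 -m jog '[{"jaw":0.07,"tx":-0.024,"ty":0,"tz":0.053,"rx":0,"ry":0,"rz":0},{"jaw":0.07,"tx":-0.024,"ty":0,"tz":0.053,"rx":0,"ry":0,"rz":0},{"jaw":0.07,"tx":-0.024,"ty":0,"tz":0.053,"rx":0,"ry":0,"rz":0},{"jaw":0.07,"tx":-0.024,"ty":0,"tz":0.053,"rx":0,"ry":0,"rz":0},{"jaw":0.07,"tx":-0.024,"ty":0,"tz":0.053,"rx":0,"ry":0,"rz":0},{"jaw":0.07,"tx":0,"ty":0,"tz":0,"rx":0,"ry":0.18,"rz":0},{"jaw":0.07,"tx":0,"ty":0,"tz":0,"rx":0,"ry":0.18,"rz":0},{"jaw":0.07,"tx":0,"ty":0,"tz":0,"rx":0,"ry":0.18,"rz":0}]';python3 -m jog '[{"jaw":0.07,"tx":0,"ty":0.05,"tz":0,"rx":0,"ry":0.18,"rz":0},{"jaw":0.07,"tx":0,"ty":0.05,"tz":0,"rx":0,"ry":0.16,"rz":0},{"jaw":0.07,"tx":0,"ty":0.03,"tz":0,"rx":0,"ry":0,"rz":0},{"jaw":0.07,"tx":0,"ty":0,"tz":0,"rx":0,"ry":0,"rz":0}]'
python3 - <<'E'
from h import *
import cv2
go(.4565,-.1395,.1,-2.041)
c=camera("top");cv2.imwrite("pics/t1.png",cv2.resize(c["img"][130:310,300:540],None,fx=3,fy=3,interpolation=cv2.INTER_CUBIC))
E
```

```text
time: 1.7
tcp_pos: [0.4552, -0.1383, 0.2312]
tcp_rot: [-0.466, 0.532, -0.532, 0.466]
force: [-0.1, 0.6, 0.5]
finger_gap: 0.0703
time: 2.2
tcp_pos: [0.4531, -0.1378, 0.0994]
tcp_rot: [-0.372, 0.603, -0.6, 0.37]
force: [-0.6, 0.0, 0.4]
finger_gap: 0.0698
shift now axes [-0.     -0.0006  0.0038] shift target axes [-0.     -0.0006  0.0038] rv [0.005 0.005 0.   ]
```

View pics/t1.png

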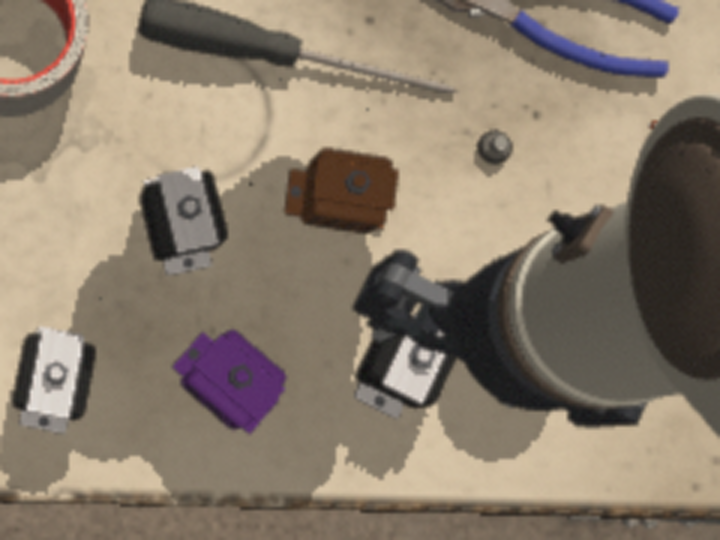

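The jaws straddle mount R, with the near finger at about (395,290) and the stud at (425,357). I descend and close.

```bash
python3 -m jog '[{"jaw":0.07,"tx":0,"ty":0.03,"tz":0.003,"rx":0,"ry":0,"rz":0},{"jaw":0.07,"tx":0,"ty":0.03,"tz":0,"rx":0,"ry":0,"rz":0},{"jaw":0.07,"tx":0,"ty":0.027,"tz":0,"rx":0,"ry":0,"rz":0},{"jaw":0.07,"tx":0,"ty":0,"tz":0,"rx":0,"ry":0,"rz":0}]';python3 -m jog '[{"jaw":0.02,"tx":0,"ty":0,"tz":0,"rx":0,"ry":0,"rz":0},{"jaw":0.02,"tx":0,"ty":0,"tz":0,"rx":0,"ry":0,"rz":0},{"jaw":0.02,"tx":0,"ty":0,"tz":0,"rx":0,"ry":0,"rz":0},{"jaw":0.02,"tx":0,"ty":0,"tz":0,"rx":0,"ry":0,"rz":0},{"jaw":0.02,"tx":0,"ty":0,"tz":0,"rx":0,"ry":0,"rz":0},{"jaw":0.02,"tx":0,"ty":0,"tz":0,"rx":0,"ry":0,"rz":0}]'
```

```text
time: 2.75
tcp_pos: [0.4579, -0.1401, 0.0145]
tcp_rot: [-0.371, 0.602, -0.602, 0.371]
force: [0.5, -0.1, -0.1]
finger_gap: 0.0697
time: 3.5
tcp_pos: [0.4587, -0.1421, 0.017]
tcp_rot: [0.371, -0.601, 0.604, -0.37]
force: [-5.7, -1.9, 20.9]
finger_gap: 0.0286
```

```bash
python3 - <<'E'
from h import *
import cv2
print(manip.observe()["force"],manip.observe()["finger_gap"])
c=camera("side");cv2.imwrite("pics/s1.png",cv2.resize(c["img"][120:240,270:410],None,fx=5,fy=5,interpolation=cv2.INTER_CUBIC))
E
```

```text
[-5.66380688 -1.9447534  20.89977942] 0.028572396761273183
```

View pics/s1.png

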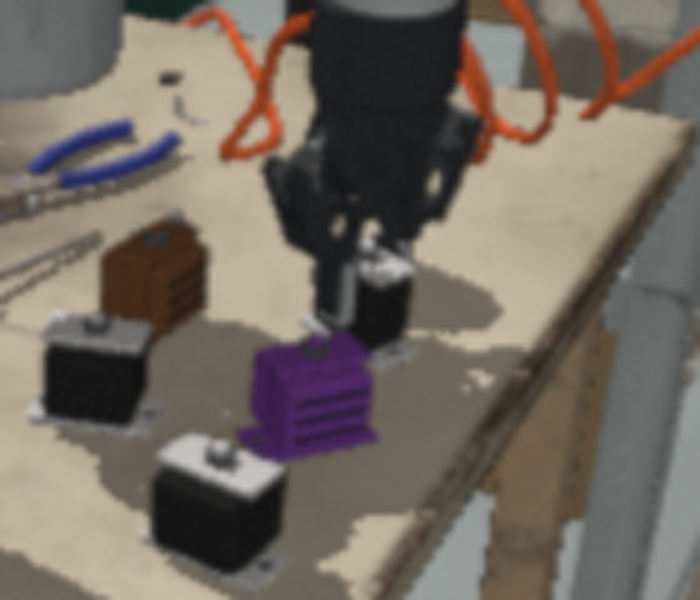

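R is visibly pinched. The gap of 28.6 mm is well under 44, so it yields. The 21 N upward force suggests the tips press on the steel base. I regrip 7 mm higher, then lift.

```bash
python3 -m jog '[{"jaw":0.065,"tx":0,"ty":0,"tz":0,"rx":0,"ry":0,"rz":0},{"jaw":0.065,"tx":0,"ty":0,"tz":0,"rx":0,"ry":0,"rz":0},{"jaw":0.065,"tx":0,"ty":0,"tz":0,"rx":0,"ry":0,"rz":0},{"jaw":0.065,"tx":0,"ty":-0.009,"tz":0,"rx":0,"ry":0,"rz":0},{"jaw":0.065,"tx":0,"ty":0,"tz":0,"rx":0,"ry":0,"rz":0}]';python3 -m jog '[{"jaw":0.02,"tx":0,"ty":0,"tz":0,"rx":0,"ry":0,"rz":0},{"jaw":0.02,"tx":0,"ty":0,"tz":0,"rx":0,"ry":0,"rz":0},{"jaw":0.02,"tx":0,"ty":0,"tz":0,"rx":0,"ry":0,"rz":0},{"jaw":0.02,"tx":0,"ty":0,"tz":0,"rx":0,"ry":0,"rz":0},{"jaw":0.02,"tx":0,"ty":0,"tz":0,"rx":0,"ry":0,"rz":0},{"jaw":0.02,"tx":0,"ty":0,"tz":0,"rx":0,"ry":0,"rz":0}]'
```

```text
time: 4.18
tcp_pos: [0.4586, -0.1401, 0.024]
tcp_rot: [0.371, -0.602, 0.602, -0.371]
force: [0.7, 0.1, 0.1]
finger_gap: 0.0652
time: 4.92
tcp_pos: [0.4579, -0.1404, 0.0246]
tcp_rot: [0.371, -0.602, 0.602, -0.371]
force: [-4.2, -0.3, 18.6]
finger_gap: 0.028
```

```bash
python3 -m jog '[{"jaw":0.02,"tx":0,"ty":-0.01,"tz":0,"rx":0,"ry":0,"rz":0},{"jaw":0.02,"tx":0,"ty":-0.03,"tz":0,"rx":0,"ry":0,"rz":0},{"jaw":0.02,"tx":0,"ty":-0.03,"tz":0,"rx":0,"ry":0,"rz":0},{"jaw":0.02,"tx":0,"ty":-0.03,"tz":0,"rx":0,"ry":0,"rz":0},{"jaw":0.02,"tx":0,"ty":-0.03,"tz":0,"rx":0,"ry":0,"rz":0},{"jaw":0.02,"tx":0,"ty":0,"tz":0,"rx":0,"ry":0,"rz":0}]'
python3 - <<'E'
from h import *
import cv2
T=camera("top");S=camera("side")
P=lambda c:c["K"]@np.c_[c["R"],c["t"]]
for a,b in(((210,313),(325,298)),((45,310),(245,395))):
    X=cv2.triangulatePoints(P(T),P(S),np.array(a,float),np.array(b,float));print("bar",(X[:3]/X[3]).ravel())
go(.486,.294,.15,-1.571)
cv2.imwrite("pics/s2.png",cv2.resize(S["img"][60:240,230:430],None,fx=3,fy=3,interpolation=cv2.INTER_CUBIC))
E
```

```text
time: 5.68
tcp_pos: [0.4594, -0.1404, 0.1552]
tcp_rot: [0.37, -0.601, 0.603, -0.372]
force: [-0.4, -0.1, -1.3]
finger_gap: 0.0273
bar [0.33086325 0.27316514 0.01496882]
bar [0.3295848  0.53582814 0.09458049]
shift now axes [-0.4006  0.0028 -0.1696] shift target axes [-0.4341  0.0029  0.0286] rv [ 0.    -0.466  0.   ]
```

View pics/s2.png

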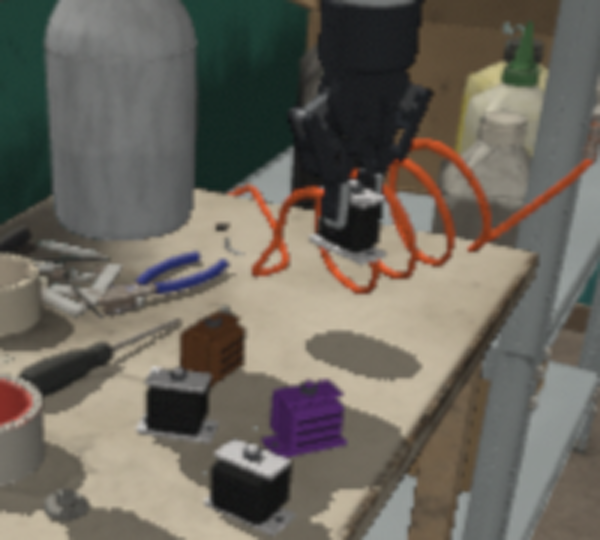

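R hangs upright in the fingers, clear of the bench, and the force of -1.3 N is roughly its weight. I carry it over the other mounts at this height to the tray.

```bash
python3 -m jog '[{"jaw":0.02,"tx":-0.05,"ty":0,"tz":-0.021,"rx":0,"ry":0,"rz":0},{"jaw":0.02,"tx":-0.05,"ty":0,"tz":-0.021,"rx":0,"ry":0,"rz":0},{"jaw":0.02,"tx":-0.05,"ty":0,"tz":-0.021,"rx":0,"ry":0,"rz":0},{"jaw":0.02,"tx":-0.05,"ty":0,"tz":-0.021,"rx":0,"ry":0,"rz":0},{"jaw":0.02,"tx":-0.05,"ty":0,"tz":-0.021,"rx":0,"ry":0,"rz":0},{"jaw":0.02,"tx":-0.05,"ty":0,"tz":-0.021,"rx":0,"ry":0,"rz":0},{"jaw":0.02,"tx":-0.05,"ty":0,"tz":-0.021,"rx":0,"ry":0,"rz":0},{"jaw":0.02,"tx":-0.05,"ty":0,"tz":-0.021,"rx":0,"ry":0,"rz":0}]';python3 -m jog '[{"jaw":0.02,"tx":0,"ty":0,"tz":0,"rx":0,"ry":-0.155,"rz":0},{"jaw":0.02,"tx":0,"ty":0,"tz":0,"rx":0,"ry":-0.155,"rz":0},{"jaw":0.02,"tx":0,"ty":0,"tz":0,"rx":0,"ry":-0.155,"rz":0},{"jaw":0.02,"tx":0,"ty":0,"tz":0,"rx":0,"ry":0,"rz":0}]'
python3 - <<'E'
from h import *
go(.486,.294,.03,-1.571)
E
```

```text
time: 6.78
tcp_pos: [0.484, 0.2494, 0.1487]
tcp_rot: [-0.374, 0.603, -0.602, 0.366]
force: [0.4, -0.3, -3.7]
finger_gap: 0.0273
time: 7.28
tcp_pos: [0.4838, 0.2492, 0.149]
tcp_rot: [-0.502, 0.503, -0.499, 0.496]
force: [-1.0, -0.5, -2.7]
finger_gap: 0.0274
shift now axes [-0.045   0.1189  0.0033] shift target axes [-0.0448  0.119   0.0022] rv [ 0.01  -0.003  0.002]
```

```bash
python3 -m jog '[{"jaw":0.02,"tx":-0.045,"ty":0,"tz":0.003,"rx":0.01,"ry":0,"rz":0},{"jaw":0.02,"tx":0,"ty":0.04,"tz":0,"rx":0,"ry":0,"rz":0},{"jaw":0.02,"tx":0,"ty":0.04,"tz":0,"rx":0,"ry":0,"rz":0},{"jaw":0.02,"tx":0,"ty":0.03,"tz":0,"rx":0,"ry":0,"rz":0},{"jaw":0.02,"tx":0,"ty":0,"tz":0,"rx":0,"ry":0,"rz":0}]'; python3 -m jog '[{"jaw":0.02,"tx":0,"ty":0.006,"tz":0,"rx":0,"ry":0,"rz":0},{"jaw":0.02,"tx":0,"ty":0,"tz":0,"rx":0,"ry":0,"rz":0}]'
python3 - <<'E'
from h import *
import cv2
go(.486,.294,.03,-1.571)
S=camera("side")
cv2.imwrite("pics/s3.png",cv2.resize(S["img"][160:330,150:350],None,fx=3,fy=3,interpolation=cv2.INTER_CUBIC))
E
```

```text
time: 7.9
tcp_pos: [0.4857, 0.2927, 0.0375]
tcp_rot: [0.501, -0.501, 0.502, -0.497]
force: [-0.3, -0.5, -2.6]
finger_gap: 0.0277
time: 8.15
tcp_pos: [0.489, 0.295, 0.0357]
tcp_rot: [0.498, -0.5, 0.502, -0.5]
force: [0.5, -0.6, -1.8]
finger_gap: 0.0274
shift now axes [ 0.001   0.0056 -0.0031] shift target axes [ 0.001   0.0057 -0.003 ] rv [-0.004 -0.003 -0.   ]
```

View pics/s3.png

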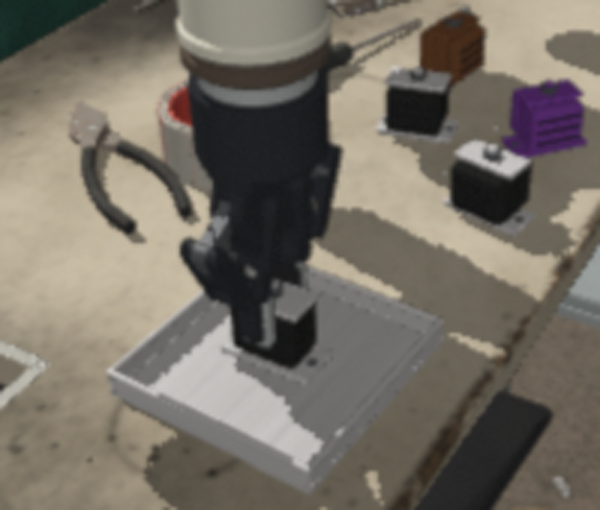

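The mount is in the tray, near the centre and nearly on the floor. I lower it until the force shows contact.

```bash
python3 -m jog '[{"jaw":0.02,"tx":0,"ty":0.004,"tz":0,"rx":0,"ry":0,"rz":0},{"jaw":0.02,"tx":0,"ty":0,"tz":0,"rx":0,"ry":0,"rz":0}]'; python3 -m jog '[{"jaw":0.02,"tx":0,"ty":0.003,"tz":0,"rx":0,"ry":0,"rz":0},{"jaw":0.02,"tx":0,"ty":0,"tz":0,"rx":0,"ry":0,"rz":0}]'
```

```text
time: 8.45
tcp_pos: [0.4885, 0.2946, 0.031]
tcp_rot: [0.499, -0.5, 0.502, -0.5]
force: [-1.0, -0.4, -2.0]
finger_gap: 0.027
time: 8.7
tcp_pos: [0.4887, 0.2948, 0.0279]
tcp_rot: [0.499, -0.5, 0.502, -0.5]
force: [0.4, -1.2, -1.3]
finger_gap: 0.0276
```

```bash
python3 -m jog '[{"jaw":0.02,"tx":0,"ty":0.002,"tz":0,"rx":0,"ry":0,"rz":0},{"jaw":0.02,"tx":0,"ty":0,"tz":0,"rx":0,"ry":0,"rz":0}]'
```

```text
time: 8.95
tcp_pos: [0.4888, 0.2949, 0.0278]
tcp_rot: [0.499, -0.5, 0.502, -0.5]
force: [-3.6, -1.9, 14.9]
finger_gap: 0.0277
```

Contact (15 N). I release and retreat straight up.

```bash
python3 -m jog '[{"jaw":0.04,"tx":0,"ty":0,"tz":0,"rx":0,"ry":0,"rz":0},{"jaw":0.05,"tx":0,"ty":0,"tz":0,"rx":0,"ry":0,"rz":0},{"jaw":0.07,"tx":0,"ty":0,"tz":0,"rx":0,"ry":0,"rz":0},{"jaw":0.07,"tx":0,"ty":0,"tz":0,"rx":0,"ry":0,"rz":0},{"jaw":0.07,"tx":0,"ty":0,"tz":0,"rx":0,"ry":0,"rz":0}]'; python3 -m jog '[{"jaw":0.07,"tx":0,"ty":-0.02,"tz":0,"rx":0,"ry":0,"rz":0},{"jaw":0.07,"tx":0,"ty":-0.04,"tz":0,"rx":0,"ry":0,"rz":0},{"jaw":0.07,"tx":0,"ty":-0.05,"tz":0,"rx":0,"ry":0,"rz":0},{"jaw":0.07,"tx":0,"ty":-0.05,"tz":0,"rx":0,"ry":0,"rz":0},{"jaw":0.07,"tx":0,"ty":0,"tz":0,"rx":0,"ry":0,"rz":0},{"jaw":0.07,"tx":0,"ty":0,"tz":0,"rx":0,"ry":0,"rz":0}]'
python3 - <<'E'
from h import *
import cv2
S=camera("side");T=camera("top")
a=cv2.resize(S["img"][120:320,180:380],None,fx=2,fy=2,interpolation=cv2.INTER_CUBIC);b=cv2.resize(T["img"][150:350,150:350],None,fx=2,fy=2,interpolation=cv2.INTER_CUBIC)
cv2.imwrite("pics/f.png",np.hstack([a,b]))
E
```

```text
time: 9.57
tcp_pos: [0.4884, 0.2947, 0.0257]
tcp_rot: [0.499, -0.5, 0.501, -0.5]
force: [-0.7, -0.2, -0.3]
finger_gap: 0.0702
time: 10.32
tcp_pos: [0.4879, 0.2947, 0.1867]
tcp_rot: [0.498, -0.5, 0.502, -0.5]
force: [0.3, -0.6, -0.8]
finger_gap: 0.0699
```

View pics/f.png

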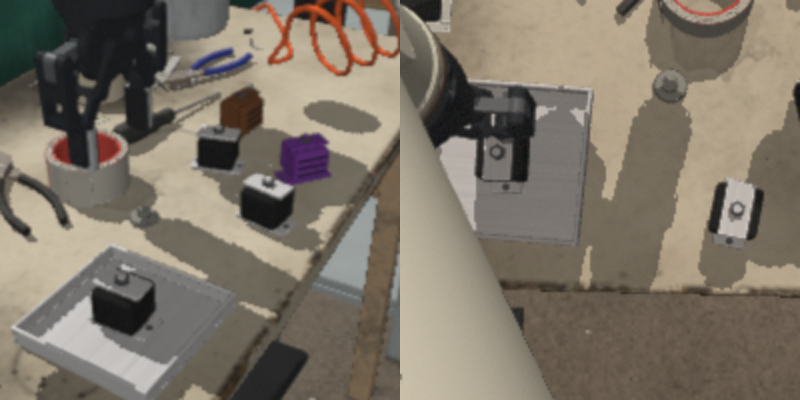

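The soft mount stands upright on the tray floor, with its stud at about (497,152) in the right half. The other two are where they were, and the gripper is clear.

```bash
python3 -c "
from rig import manip
print(manip.hand_in())"
```

```text
the job is handed in; nothing more can be done
None
```

I found the soft mount on the first squeeze and stood it on the tray floor. The job is handed in, at about 10.4 s on the robot's clock. The hand-in reports no verdict.

- **Which one is soft:** the mount at (0.457, -0.140) closed to a 28 mm gap. A firm one would have stopped at 44 mm. It stayed squeezed at 27–28 mm all the way into the tray. I did not squeeze the other two.
- **Placing:** the TCP was at (0.489, 0.295) when I let go, against a measured tray centre of (0.486, 0.294). The reading at contact was 15 N. The last pictures show the mount upright in the tray, the other two standing where they were, and the gripper clear at z = 0.187 m.
- **What disagreed:** the gap settled about 4 mm below the stated 32 mm. Closing on the bench also gave an upward force of 19–21 N. I regripped 9 mm higher and the force stayed, so I took it to be the swinging pads pressing the mount down. It vanished on lifting.

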